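Pack up the rest and offer the cast lever to its fixture

ROBOT

A 7-joint arm with a two-finger parallel gripper is mounted at the origin on a cart in front of the work surface, level with it; the furniture and walls round the work are solid. World frame = base frame: x ahead of the robot, y to its left, z up, the work surface at z = 0. Lengths are in m, angles in rad, forces in N, time in s.
With the tool pointing down it reaches from about 0.425 to 1.025 m from the base axis. Payload 9.4 kg.
Tool frame: the origin (TCP) lies on the centre line of the jaws, within the pads' length; the fingertips stand 22 mm ahead of it and the grasp point (between the pads) lies 3 mm ahead of it; z points along the fingers, y is the line along which they close (so a half turn about z gives the same grasp; the last joint's range is limited). The gripper opens to 85 mm and grips with 20 to 120 N. Pads are 22 mm wide; open, the fingers measure 114 mm over their backs; the gripper's body (76 mm by 85 mm) begins 54 mm behind the grasp point. The pads swing forward as they close: fully open they stand 13 mm farther back than shut.
Start: joints at [1.204, 0.599, -0.003, 1.599, 0.002, 0.943, -0.08], TCP at [0.207, -0.695, 0.253] pointing down, gripper open.
Joint ranges: [-2.57, 2.57], [-0.35, 1.97], [-1.29, 1.29], [0.11, 2.56], [-1.05, 4.19], [0.11, 1.86], [-2.63, 2.63]. Speed limits (rad/s): [2.22, 2.22, 3.01, 3.01, 3.14, 3.14, 3.14].

INTERFACE

Orientations are given as a rotation vector (axis times angle).
In Python, from station import r, cams, order gives the robot as it stands.
- The arm moves only by the tool carry_out, never from a script. Its arguments are lists of equal length, an entry for each row: "offset": the shift along the tool's x, y, z in m, a list of three; "spin": the turn about the tool's z in rad. In form: {"offset": [[tx, ty, tz], ...], "spin": [spin, ...]}. A call has 1 to 12 rows; each row is the pose to reach, as a shift and turn from the pose commanded when the call began, along the tool's axes at that moment; what a row does not reach only later rows make up. A row lasts 1/8 s, in which the tool goes at most 62.5 mm and 10.7 degrees, less where a joint would pass 70% of its speed; a pose out of reach is approached as far as the arm can. A call with a gripper value outside its range is refused whole. "hand" is the closure in counts, from 0 (fully open) to 255 (shut), set as the call begins (left out, the last holds). The fingers move at their own pace and stop on an object; "squeeze" is the grip in N (left out, the last holds). Time passes only in rows, so rows that repeat a pose let the fingers close. It gives the time, the measured TCP pose, the force, the opening and the grip force at its end, in the units of the state.
- r.state(): the state, without advancing time (a new reading comes with each control period).
- cams.read_camera(name): name is "side" or "top" or "wrist"; returns the picture (480x640x3 uint8, blue, green, red); there is no depth.
- cams.camera_info(name): a dict with "fx", "fy", "cx", "cy" (pixels), "eye" and "rotation" of the camera in the world; the wrist camera has in their place "mount" (4x4, takes a point from camera to tool coordinates, whose origin is the TCP and whose axes are the flange's). Camera axes: x right, y down, z forward; pixel columns grow to the right and rows downward; lengths in m; the calibration is good to about 2 mm. A picture is of the moment at which its call begins: read the wrist's pose just before it. camera_info takes no time and is no camera call.
- order.close_job(): hands the job in; it is judged then, once.
The state is a dict: "time_s": time; "q": joint angles; "qvel": joint speeds; "tau": joint torques, N m; "tcp_pos": TCP position; "orientation": TCP orientation; "force": force on the tool from outside, world axes, zero at the start; "moment": the same for the moment, N m; "gripper_width": finger opening in m; "grasp_force": force on a finger pad.
Only numpy, scipy, OpenCV 4.12 (cv2) and the standard library are available. Lean on these libraries where they do the work, as an engineer would, in place of code of your own. Each camera call takes 0.05 s, during which the arm holds its last target. There are 200 camera calls.

TASK

Stack both steel packing plates squarely, edges flush, over the locating pin onto the fixture's rest pad and let go of them. Then pick up the cast lever by its balance point, which lies nearer the heavy hub than the middle, keep it level, and carry it over the fixture so that its hub bore is above the thick stud and its small eye above the pin, with the underside 2 to 6 cm above the top of the stud. Finish still holding it there, level, still and touching nothing, while I grease the stud; leave the other tools and the tin alone.

Things in the scene. Friction and masses are not known exactly. Their poses are not given: they have to be found in the camera images.
- fixture: Fixed fixture: aluminium base 216 x 84 x 12 mm, x long (stud end towards the robot, yaw within 0.3 rad), low screws at the corners; origin under its centre, on the mat. At x = -75 mm a stud: 42 mm collar to a shoulder 40 mm high, then 19 mm thick to height 78 mm. At x = +75 mm the rest pad, 60 x 40 mm, top at height 20 mm, with an 8 mm pin with tapered nose in its middle, up to height 52 mm.
- stud_top (a point): Centre of the tip of the fixture's stud, 78 mm above the work surface; axes as the fixture.
- rest_top (a point): Centre of the top face of the fixture's rest pad, on the pin's axis, 20 mm above the work surface; the pin stands 32 mm higher than this point; axes as the fixture.
- plate_1: Loose packing plate of ground steel, 60 x 40 x 10 mm (x, y, z), 0.17 kg, with a 16 mm hole through the middle (4 mm of play round the pin); as long and wide as the rest pad. Origin: centre of the underside. Flat on the mat, long side roughly along the robot's x (within 0.5 rad). Either plate may be the lower one.
- plate_2: The second packing plate, the same as plate_1 in every way.
- lever: Loose cast lever, painted grey, about 0.75 kg, flat on the mat, x from hub to eye (hub towards the robot, yaw within 0.45 rad). Origin: midway between bore and eye axes, at the underside. Hub at x = -75 mm: 46 mm wide, 36 high, bore 22, spring lug on its +y side out to y = 40 mm. Eye at x = +75 mm: 32 wide, 22 high, bore 13. Between them a straight flat-sided arm 16 mm wide, from z = 3 to 25 mm.
- lever_bore (a point): Centre of the hub's bore at its underside; axes as the lever.
- lever_eye (a point): Centre of the eye's bore at its underside; axes as the lever.
- lever_balance (a point): The lever's balance point, inside the arm at lever x = -25 mm, y = 0, z = 14 mm: 50 mm from the bore axis towards the eye, 27 mm from the hub's wall. Grip the arm here across its 16 mm width.
- grease_tin: Bystander: round tin of assembly paste, 66 mm in diameter, 38 mm high, standing beyond the work; origin under its centre. Leave alone.
- spanner_13: Bystander: combination spanner, 173 x 28 x 6 mm, lying at the left of the work; origin under its centre. Leave alone.
- feeler_gauge: Bystander: slim cylindrical gauge with a red band, 85 mm long, 16 mm thick, lying in front of the work; origin under its centre. Leave alone.

How it is judged:
By the outcome, as a careful person would: the job done as asked, in the order asked, and still so for the second after the job is handed in, while the arm keeps its last pose, push and grip.
It also fails if it takes over 72 s, if anything falls off the work surface, if the arm or the gripper's body presses on something with over 40 N, if the wrist force passes 120 N, or if a joint passes its speed limit or range.

## Working session

There is one attempt and no reset: what is moved stays moved. The work goes in short steps, Python scripts to look and compute and a tool call to move; the robot and the scene stay as the last step left them, time stands still between calls to the robot, and variables do not carry over. Pictures are saved under pics/ and viewed, at most 10 in all, crops included, and the job is handed in when it is done.

Besides the shell and the picture viewer there is one more tool, called after "Call:" in YAML: its name, and indented under it one key for each argument. carry_out: Moves the arm, as the interface text tells. Its arguments: {"type":"object","properties":{"offset":{"type":"array","items":{"type":"array","items":{"type":"number"}}},"spin":{"type":"array","items":{"type":"number"}},"hand":{"type":"number"},"squeeze":{"type":"number"}},"required":["offset","spin"]}

```bash
ls; mkdir -p pics; python3 - <<'E'
from station import r,cams
import cv2
s=r.state();print({k:s[k] for k in('time_s','tcp_pos','orientation','gripper_width','force')})
for n in('top','side'):
    im=cams.read_camera(n);cv2.imwrite(f'pics/{n}0.png',im)
for n in('top','side','wrist'):print(n,cams.camera_info(n))
E
```

```text
pics
{'time_s': 0.0, 'tcp_pos': array([ 0.20701336, -0.69432663,  0.25242142]), 'orientation': array([-3.10713219e+00, -4.53453206e-01,  5.77782927e-04]), 'gripper_width': 0.08524600515452357, 'force': array([ 0.40212903, -0.71609413,  0.13368219])}
top {'fx': 550.2518685118429, 'fy': 550.2518685118429, 'cx': 318.4006568172707, 'cy': 244.21341573256782, 'eye': array([ 0.42961522, -0.00935434,  0.9882521 ]), 'rotation': array([-2.13467812,  2.15131781, -0.10447072])}
side {'fx': 499.7678836006677, 'fy': 499.7678836006677, 'cx': 316.34637160056315, 'cy': 241.38411699657115, 'eye': array([0.23889688, 0.68150904, 0.45671626]), 'rotation': array([-0.52934705,  2.42443606, -1.53168131])}
wrist {'fx': 358.7678332971937, 'fy': 358.7678332971937, 'cx': 321.68012274639915, 'cy': 241.91533804422681, 'mount': array([[-1.35562256e-03, -9.53712577e-01, -3.00716616e-01,
         7.60135741e-02],
       [ 9.99998717e-01, -1.03633532e-03, -1.22126540e-03,
         1.30410071e-03],
       [ 8.53092926e-04, -3.00717886e-01,  9.53712758e-01,
        -1.20984102e-01],
       [ 0.00000000e+00,  0.00000000e+00,  0.00000000e+00,
         1.00000000e+00]])}
```

View pics/top0.png

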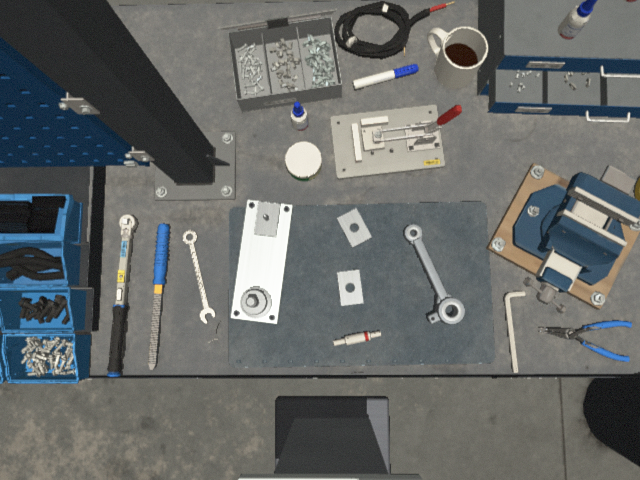

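View pics/side0.png

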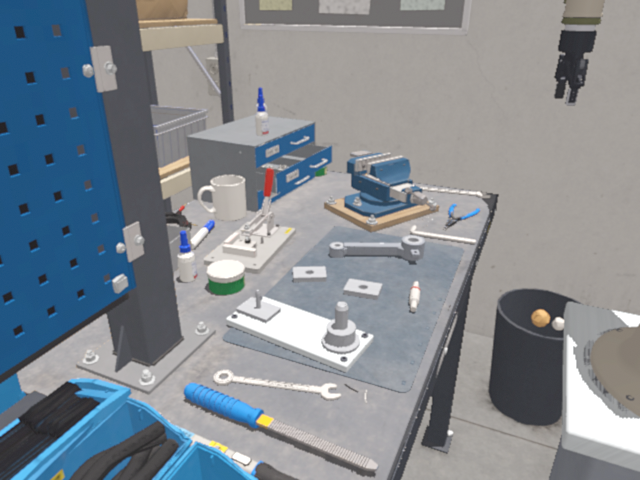

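Top view: fixture on the left (stud tip ≈ (256,299), pin ≈ (266,218)), plates ≈ (354,227) and (349,288), lever hub ≈ (452,311) and eye ≈ (413,232), gauge ≈ (357,338). The side view agrees, and shows a post beyond the fixture's left.

```bash
cat > h.py <<'E'
import numpy as np,cv2
from scipy.spatial.transform import Rotation as R
from station import r,cams
def pose(n,s=None):
    i=cams.camera_info(n)
    if n!='wrist': return i,np.array(i['eye']),R.from_rotvec(i['rotation']).as_matrix()
    s=s or r.state();T=R.from_rotvec(s['orientation']).as_matrix();m=i['mount']
    return i,T@m[:3,3]+s['tcp_pos'],T@m[:3,:3]
def ray(P,uv,z):
    i,e,A=P;uv=np.atleast_2d(np.float64(uv))
    d=np.c_[(uv[:,0]-i['cx'])/i['fx'],(uv[:,1]-i['cy'])/i['fy'],np.ones(len(uv))]@A.T
    return e+d*((z-e[2])/d[:,2])[:,None]
def proj(P,X):
    i,e,A=P;c=(np.atleast_2d(X)-e)@A
    return np.c_[c[:,0]/c[:,2]*i['fx']+i['cx'],c[:,1]/c[:,2]*i['fy']+i['cy']]
def rect(P,c,z):
    "contour -> metric min-area rect: centre, (long,short), yaw of long side in (-pi/2,pi/2]"
    w=ray(P,c.reshape(-1,2),z)[:,:2];(x,y),(a,b),t=cv2.minAreaRect(np.float32(w*1000))
    if a<b:a,b,t=b,a,t+90
    return np.r_[x,y],(a,b),(np.radians(t)+np.pi/2)%np.pi-np.pi/2
def tool():
    s=r.state();return s,R.from_rotvec(s['orientation']).as_matrix()
E
python3 - <<'E'
from h import *
im=cv2.imread('pics/top0.png');P=pose('top');g=cv2.cvtColor(im,6)
print('stud',ray(P,(256,299),.078),'pin',ray(P,(266,217),.052))
roi=np.zeros_like(g);roi[205:370,232:490]=255
m=cv2.bitwise_and(cv2.threshold(g,130,255,0)[1],roi)
cs,_=cv2.findContours(m,cv2.RETR_CCOMP,cv2.CHAIN_APPROX_NONE)
for c in cs:
    if cv2.contourArea(c)<15:continue
    x=cv2.boundingRect(c);c0,ab,t=rect(P,c,.010);print(x,cv2.contourArea(c),c0.round(1),np.round(ab,1),round(t,3))
big=[cv2.resize(im[205:345,a:a+125],None,fx=3,fy=3,interpolation=cv2.INTER_CUBIC) for a in(225,375)]
cv2.imwrite('pics/crop.png',np.hstack(big))
E
```

```text
stud [[0.45463371 0.11998979 0.078     ]] pin [[0.59656816 0.10748454 0.052     ]]
(333, 333, 33, 13) 203.5 [384.1 -34.2] [56.7 15.2] -1.381
(368, 331, 13, 10) 54.0 [391.4 -78.4] [22.1 13.9] -1.494
(429, 313, 11, 11) 61.0 [ 421.2 -183.3] [16.5 13.8] -1.134
(439, 298, 26, 26) 501.5 [ 434.1 -214.6] [43.8 43.6] -0.033
(444, 304, 15, 14) 137.5 [ 433.7 -214.2] [23.8 21.8] -0.807
(337, 269, 27, 37) 750.0 [476.3 -36.8] [61.6 41.2] 0.116
(345, 282, 11, 11) 72.5 [476.1 -36.9] [17.5 16.3] 0.775
(405, 224, 46, 79) 670.0 [ 519.3 -173.3] [145.2  30.4] 0.382
(409, 229, 9, 9) 48.0 [ 573.  -151.2] [14.1 13.8] -0.797
(337, 208, 35, 39) 717.0 [583.6 -45.7] [60.7 40.9] 0.459
(349, 222, 11, 11) 70.5 [583.6 -45.5] [17.9 16.6] 0.767
(232, 205, 61, 119) 5360.0 [524.4 120.8] [214.9  85.1] -0.13
(269, 314, 6, 7) 21.0 [424.6 101.9] [8.8 8.7] 0.79
(233, 310, 7, 7) 24.5 [432.5 165.5] [9.9 8.8] -0.788
(247, 293, 13, 15) 84.5 [456.8 133.4] [27.2 16.7] 0.597
(250, 288, 18, 21) 66.0 [462.8 120.4] [43.5 17.4] 0.667
(262, 214, 8, 8) 30.5 [604.1 112.7] [13.  10.2] 0.778
(283, 205, 7, 7) 24.5 [618.8  76.1] [10.5  9. ] 0.774
```

View pics/crop.png

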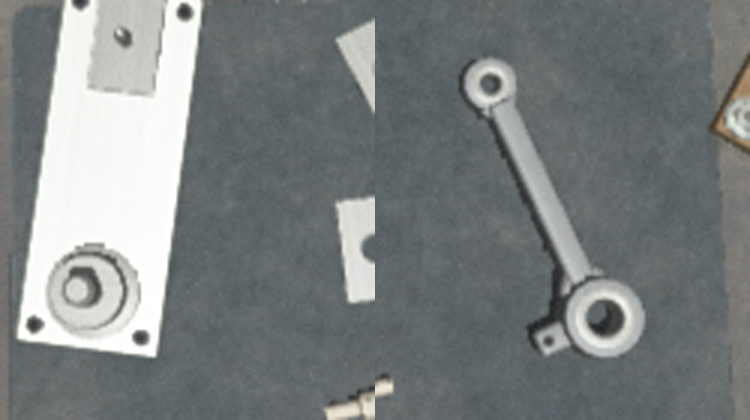

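The crops put the stud tip at ≈ (252,301) and the pin tip at ≈ (265,216), with the lever's lug on the hub's left (+y) side. The sizes agree with the given ones. Next I move above plate A for a wrist look.

```bash
cat >> h.py <<'E'
def goto(x,y,z,psi,s=None):
    s,T=tool() if s is None else (s,R.from_rotvec(s['orientation']).as_matrix())
    cur=np.arctan2(T[1,0],T[0,0]);d=(psi-cur+np.pi/2)%np.pi-np.pi/2
    print('t',round(s['time_s'],2),'tcp',s['tcp_pos'].round(4),'psi',round(cur,4),'tilt',T[:2,2].round(4),'-> offset',(T.T@(np.r_[x,y,z]-s['tcp_pos'])).round(4),'spin',round(-d,4))
E
python3 - <<'E'
from h import *
goto(.50,.02,.22,0.0)
im=cv2.imread('pics/top0.png');P=pose('top');g=cv2.cvtColor(im,6)
roi=np.zeros_like(g);roi[192:330,228:300]=255
c=max(cv2.findContours(cv2.bitwise_and(cv2.threshold(g,200,255,0)[1],roi),0,1)[0],key=cv2.contourArea)
print('fixture',rect(P,c,.012))
print(ray(P,(251.7,300.7),.078),ray(P,(265.3,216),.052))
E
```

```text
t 0.1 tcp [ 0.207  -0.6944  0.2525] psi 0.2899 tilt [-0.0005  0.0013] -> offset [ 0.4849 -0.6008  0.0333] spin 0.2899
fixture (array([524.88275146, 120.08361816]), (213.85687255859375, 82.64024353027344), np.float64(-0.12898434844358952))
[[0.45188494 0.12709832 0.078     ]] [[0.59833845 0.1087113  0.052     ]]
```

Call:
carry_out:
  offset:
    - [0.485,-0.6,0.033]
    - [0.485,-0.6,0.033]
    - [0.485,-0.6,0.033]
    - [0.485,-0.6,0.033]
    - [0.485,-0.6,0.033]
    - [0.485,-0.6,0.033]
    - [0.485,-0.6,0.033]
    - [0.485,-0.6,0.033]
    - [0.485,-0.6,0.033]
    - [0.485,-0.6,0.033]
    - [0.485,-0.6,0.033]
    - [0.485,-0.6,0.033]
  spin: [0.29,0.29,0.29,0.29,0.29,0.29,0.29,0.29,0.29,0.29,0.29,0.29]
  hand: 70
  squeeze: 40

```text
time_s: 1.6
tcp_pos: [0.4925, 0.0002, 0.2211]
orientation: [3.141, -0.0, 0.0]
force: [1.0, -1.8, -0.5]
gripper_width: 0.0621
grasp_force: 0.0
```

```bash
python3 - <<'E'
from h import *
goto(.50,.02,.22,0.0)
s=r.state();print(s['gripper_width'],s['qvel'].round(3),s['q'].round(2))
E
```

```text
t 1.6 tcp [4.925e-01 2.000e-04 2.211e-01] psi -0.0003 tilt [ 0.0001 -0.0002] -> offset [ 0.0075 -0.0198  0.0011] spin -0.0003
0.06212266911928115 [-0.91   0.212 -0.028 -0.323  0.021  0.099 -0.953] [-0.12  0.37  0.    2.16 -0.    0.62 -1.68]
```

Call:
carry_out:
  offset:
    - [0.008,0,0.001]
    - [0.008,0,0.001]
    - [0.008,0,0.001]
  spin: [0,0,0]

```text
time_s: 1.98
tcp_pos: [0.4993, -0.0034, 0.2201]
orientation: [3.141, -0.004, -0.001]
force: [0.5, -0.6, -0.1]
gripper_width: 0.0622
grasp_force: 0.0
```

```bash
python3 - <<'E'
from h import *
s=r.state();im=cams.read_camera('wrist');cv2.imwrite('pics/w1.png',im);P=pose('wrist',s)
g=cv2.cvtColor(im,6)
m=cv2.threshold(g,130,255,0)[1]
print(s['tcp_pos'],s['orientation'])
for c in cv2.findContours(m,cv2.RETR_CCOMP,1)[0]:
    if cv2.contourArea(c)<60:continue
    c0,ab,t=rect(P,c,.010)
    if ab[0]<300: print(cv2.boundingRect(c),cv2.contourArea(c),c0.round(1),np.round(ab,1),round(t,3))
E
```

```text
[ 0.49925151 -0.00338242  0.22010767] [ 3.14098572e+00 -4.17003252e-03 -1.40721327e-03]
(114, 313, 23, 11) 76.5 [389.4 200. ] [26.1  6. ] -1.218
(328, 311, 55, 20) 624.5 [383.6 -38.4] [57.  17.4] -1.379
(385, 309, 10, 14) 86.0 [390.9 -74.4] [15.3  9.3] 0.049
(498, 286, 19, 17) 188.0 [ 414.8 -192.5] [16.9 14.5] -1.151
(521, 266, 49, 43) 1576.5 [ 422.  -229.6] [47.9 46.3] 1.567
(533, 276, 25, 23) 395.5 [ 422.  -229.7] [24.1 23.1] 0.837
(611, 247, 29, 119) 1002.5 [ 397.  -317.3] [135.4  10.5] 0.071
(0, 231, 34, 133) 1289.0 [409.1 310. ] [149.2  14.4] -0.063
(334, 203, 49, 66) 2623.5 [476.1 -40.2] [62.4 42.4] 0.117
(350, 229, 18, 17) 199.0 [476.3 -40. ] [15.7 15.1] 0.78
(22, 119, 99, 176) 2461.0 [501.  229.8] [171.4  29.4] 0.253
(30, 128, 15, 15) 153.0 [570.7 246.9] [12.5 11.7] 0.677
(478, 114, 68, 155) 2896.5 [ 517.4 -183. ] [150.1  31.6] 0.424
(488, 125, 17, 17) 184.5 [ 571.8 -158.5] [13.1 13.1] -0.732
(345, 73, 63, 84) 3115.0 [584.  -49.1] [62.  41.8] 0.472
(363, 108, 20, 21) 284.5 [584.4 -49.1] [16.1 15.9] 0.824
(94, 63, 15, 14) 81.0 [623.2 180.2] [11.3  7.5] 0.738
(99, 52, 22, 11) 74.0 [633.7 171.1] [17.2  7.4] -1.457
(77, 52, 21, 17) 96.5 [633.6 190.3] [18.6  8.6] -0.886
(139, 50, 97, 250) 18084.0 [520.1 118.6] [228.9  86.7] -0.131
(171, 88, 21, 16) 206.0 [603.1 115.4] [16.6 11.9] 1.567
(144, 57, 14, 15) 139.5 [627.5 137.9] [10.7 10.3] 0.757
(346, 40, 21, 23) 168.0 [635.9 -33.6] [17.8 11.7] -0.495
(74, 13, 31, 30) 607.5 [654.3 182.8] [21.7 21.1] 0.412
(85, 17, 14, 21) 143.5 [654.3 181.8] [15.4 10.2] -0.263
(272, 2, 15, 15) 91.5 [666.   27.7] [11.3  9.3] -1.204
(377, 0, 20, 18) 102.5 [665.8 -58. ] [17.8  8.4] -1.128
```

View pics/w1.png

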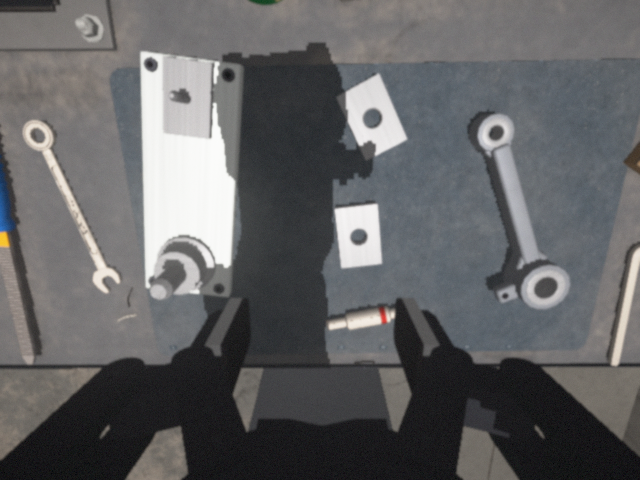

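The wrist view shows both plates (holes at (359,237) and (373,118)), the lever, and the fixture with its pad at ≈ (187,97). The top view differs by about 3 mm in y, so I'll check whether the arm had settled.

```bash
cat >> h.py <<'E'
def look(name,thr=130):
    s=r.state();im=cams.read_camera('wrist');cv2.imwrite(f'pics/{name}.png',im);P=pose('wrist',s)
    return s,im,P,cv2.threshold(cv2.cvtColor(im,6),thr,255,0)[1]
def plates(P,m,z=.010):
    for c in cv2.findContours(m,cv2.RETR_CCOMP,1)[0]:
        c0,ab,t=rect(P,c,z)
        if 52<ab[0]<70 and 34<ab[1]<50: print(cv2.boundingRect(c),c0.round(1),np.round(ab,1),round(t,3))
E
python3 - <<'E'
from h import *
s,im,P,m=look('w2');print(s['tcp_pos'],s['orientation'],abs(s['qvel']).max());plates(P,m)
im=cams.read_camera('top');P=pose('top');plates(P,cv2.threshold(cv2.cvtColor(im,6),130,255,0)[1])
goto(.476,-.037,.12,.116)
E
```

```text
[ 0.49928598 -0.0033947   0.22021141] [ 3.14110632e+00 -4.48500232e-03 -9.82940162e-04] 0.0034871978199360366
(334, 203, 49, 66) [476.  -40.2] [62.4 42.4] 0.116
(345, 73, 63, 84) [584. -49.] [61.9 41.7] 0.474
(368, 453, 37, 27) [174.  -94.2] [63.6 36.9] 1.392
t 2.12 tcp [ 0.4995 -0.003   0.2203] psi -0.0025 tilt [-0.0002 -0.0002] -> offset [-0.0234  0.034   0.1004] spin -0.1185
```

Call:
carry_out:
  offset:
    - [-0.0234,0.036,0.1]
    - [-0.0234,0.036,0.1]
    - [-0.0234,0.036,0.1]
    - [-0.0234,0.036,0.1]
    - [-0.0234,0.036,0.1]
  spin: [-0.118,-0.118,-0.118,-0.118,-0.118]

```text
time_s: 2.75
tcp_pos: [0.478, -0.0372, 0.1217]
orientation: [-3.136, -0.186, -0.005]
force: [-0.6, 0.0, -0.5]
gripper_width: 0.0621
grasp_force: 0.0
```

```bash
python3 - <<'E'
from h import *
s,im,P,m=look('w3');print(s['tcp_pos'],s['orientation'],abs(s['qvel']).max());plates(P,m)
s,T=tool();print('tip column',proj(P,s['tcp_pos']+T@[0,0,.02]),proj(P,s['tcp_pos']+T@[0,.031,.02]),proj(P,s['tcp_pos']+T@[0,-.031,.02]))
goto(.476,-.0395,.024,.116)
E
```

```text
[ 0.47797947 -0.03720615  0.12174175] [-3.13602831 -0.18570071 -0.00486997] 0.006775273165962426
(311, 13, 97, 115) [584.4 -49.1] [61.1 40.6] 0.477
tip column [[318.83124526 311.22654742]] [[389.43934555 311.15928609]] [[248.25562373 311.29377781]]
t 2.8 tcp [ 0.4778 -0.0372  0.1216] psi 0.1184 tilt [0.0029 0.0002] -> offset [-0.0023  0.0021  0.0976] spin 0.0024
```

View pics/w3.png

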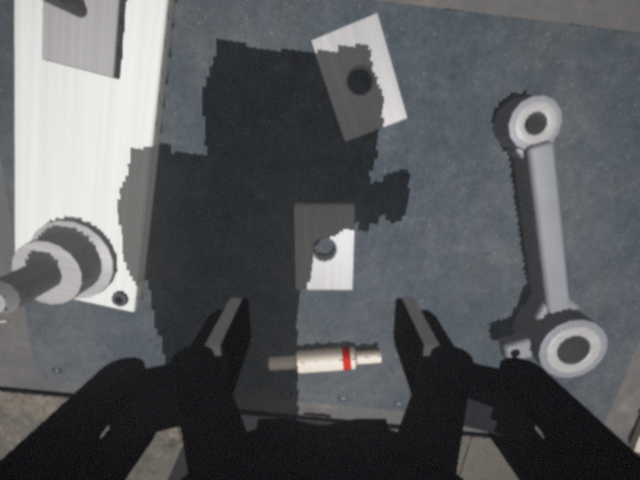

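The plate hole is at (323,250), half in shadow, and the finger tips are centred near column 321. Re-measuring with a threshold suited to the shadow.

```bash
sed -i 's/thr=130/thr=100/' h.py; python3 - <<'E'
from h import *
im=cv2.imread('pics/w3.png');g=cv2.cvtColor(im,6);P=pose('wrist')
for t in (90,100,108):plates(P,cv2.threshold(g,t,255,0)[1])
print([int(g[y,x]) for x,y in((305,230),(280,230),(400,250),(340,270),(30,20),(340,30),(350,60),(440,240))])
E
```

```text
(420, 213, 102, 67) [ 492.2 -138. ] [68.3 44.7] -1.277
(310, 12, 98, 117) [584.2 -49.2] [61.9 42.1] 0.466
[84, 46, 101, 220, 219, 189, 86, 103]
```

```bash
cat >> h.py <<'E'
def grey(im,k=1.22,lo=40):
    "neutral (steel) pixels against the bluish mat, in light or shadow"
    f=cv2.GaussianBlur(im,(3,3),0).astype(float);return ((f[...,0]<k*f[...,2])&(f[...,2]>lo)).astype(np.uint8)*255
E
python3 - <<'E'
from h import *
im=cv2.imread('pics/w3.png');P=pose('wrist')
for x,y in((305,230),(280,230),(400,250),(340,270),(350,60)):print(im[y,x])
for k in(1.15,1.22,1.3):print(k);plates(P,cv2.morphologyEx(grey(im,k),cv2.MORPH_OPEN,np.ones((3,3))))
E
```

```text
[83 84 86]
[46 47 44]
[106 102  97]
[219 219 221]
[86 86 86]
1.15
(456, 434, 64, 46) [ 310.4 -200.1] [55.7 48.5] -1.453
1.22
(456, 434, 64, 46) [ 310.4 -200.1] [55.7 48.5] -1.453
(229, 52, 78, 83) [569.    4.5] [53.  35.3] -1.133
1.3
(456, 434, 64, 46) [ 310.4 -200.1] [55.7 48.5] -1.453
(229, 52, 78, 83) [569.    4.5] [53.  35.3] -1.133
```

```bash
python3 - <<'E'
from h import *
P=pose('wrist');g=cv2.cvtColor(cv2.imread('pics/w3.png'),6).astype(int)
# edge columns/rows of the plate along scan lines through its shadowed and lit sides
for y in(215,230,275,282):
    d=np.diff(g[y,285:365]);print(y,[(285+i,int(d[i])) for i in np.where(abs(d)>14)[0]])
for x in(300,308,345):
    d=np.diff(g[195:300,x]);print(x,[(195+i,int(d[i])) for i in np.where(abs(d)>14)[0]])
w=ray(P,[(294.5,204.5),(354.5,204),(353,290.5),(295.5,290)],.01);print(w.round(4),w.mean(0))
goto(*w.mean(0)[:2],.024,.116)
E
```

```text
215 [(np.int64(293), 15)]
230 [(np.int64(338), 17), (np.int64(339), 15), (np.int64(341), 24), (np.int64(342), 46), (np.int64(343), 23), (np.int64(348), -15), (np.int64(352), -15), (np.int64(353), -31), (np.int64(354), -31)]
275 [(np.int64(294), 15), (np.int64(309), 37), (np.int64(310), 49), (np.int64(311), 27), (np.int64(351), -22), (np.int64(352), -40), (np.int64(353), -32)]
282 [(np.int64(305), 19), (np.int64(306), 37), (np.int64(307), 19), (np.int64(309), 19), (np.int64(351), -32), (np.int64(352), -38), (np.int64(353), -24)]
300 []
308 [(np.int64(280), 25), (np.int64(281), 45), (np.int64(282), 29), (np.int64(288), -27), (np.int64(289), -34), (np.int64(290), -24)]
345 [(np.int64(227), 41), (np.int64(228), 57), (np.int64(229), 33), (np.int64(288), -28), (np.int64(289), -39), (np.int64(290), -30)]
[[ 0.5046 -0.0172  0.01  ]
 [ 0.5096 -0.0564  0.01  ]
 [ 0.4478 -0.0643  0.01  ]
 [ 0.4434 -0.0237  0.01  ]] [ 0.47637216 -0.04036065  0.01      ]
t 2.8 tcp [ 0.4778 -0.0372  0.1216] psi 0.1184 tilt [0.0029 0.0002] -> offset [-0.0021  0.003   0.0976] spin 0.0024
```

Call:
carry_out:
  offset:
    - [-0.002,0.0025,0.05]
    - [-0.002,0.0025,0.085]
    - [-0.002,0.0025,0.097]
    - [-0.002,0.0025,0.097]
    - [-0.002,0.0025,0.097]
  spin: [0.002,0.002,0.002,0.002,0.002]

```text
time_s: 3.42
tcp_pos: [0.4757, -0.0401, 0.0238]
orientation: [-3.136, -0.183, -0.002]
force: [-0.4, 0.2, -1.0]
gripper_width: 0.0619
grasp_force: 0.0
```

Call:
carry_out:
  offset:
    - [0,0,0]
    - [0,0,0]
    - [0,0,0]
    - [0,0,0]
  spin: [0,0,0,0]
  hand: 200
  squeeze: 40

```text
time_s: 3.92
tcp_pos: [0.4755, -0.0403, 0.0241]
orientation: [3.136, 0.182, 0.003]
force: [0.3, 1.2, 8.2]
gripper_width: 0.0389
grasp_force: 39.5
```

```bash
python3 - <<'E'
from h import *
goto(.47,0.05,.12,-.13)
s=r.state();print(s['grasp_force'],s['gripper_width'],s['qvel'].round(3))
E
```

```text
t 3.92 tcp [ 0.4755 -0.0403  0.0241] psi 0.1161 tilt [ 0.0017 -0.    ] -> offset [ 0.0051 -0.0903 -0.0959] spin 0.2461
39.45553734898567 0.03887250210420261 [ 0.002  0.    -0.001 -0.001  0.001 -0.002 -0.   ]
```

Call:
carry_out:
  offset:
    - [0,0,-0.05]
    - [0.0,0,-0.1]
    - [0.03,-0.05,-0.116]
    - [0.06,-0.1,-0.116]
    - [0.0818,-0.149,-0.116]
    - [0.0818,-0.149,-0.116]
    - [0.0818,-0.149,-0.116]
    - [0.0818,-0.149,-0.116]
  spin: [0,0,0.1,0.2,0.246,0.246,0.246,0.246]

```text
time_s: 4.92
tcp_pos: [0.5384, 0.1155, 0.1392]
orientation: [3.134, -0.207, -0.001]
force: [-0.5, -0.2, -1.3]
gripper_width: 0.0384
grasp_force: 42.0
```

```bash
python3 - <<'E'
from h import *
s,im,P,m=look('w4');print(s['tcp_pos'],s['orientation'],abs(s['qvel']).max(),s['grasp_force'],s['gripper_width'])
goto(.5993,.110,.045,-.129)
E
```

```text
[0.53843047 0.11545356 0.13921402] [ 3.13408086e+00 -2.06929680e-01 -1.15493097e-03] 0.008200557256715833 41.98077142238617 0.03840178916522774
t 4.97 tcp [0.5386 0.1155 0.1393] psi -0.132 tilt [-0.0005 -0.0005] -> offset [ 0.0609 -0.0026  0.0942] spin -0.003
```

View pics/w4.png

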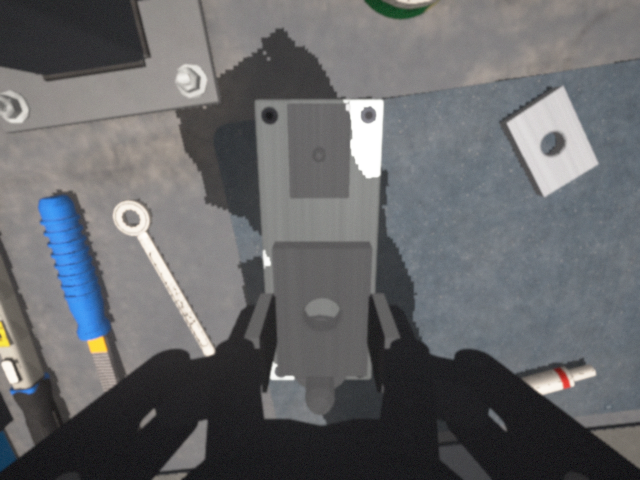

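The view shows the pad at columns 289–350 and rows 103–197, the pin tip at (319,155), and the held plate at columns 274–371 with its far edge at row 242 and hole at ≈ (322,312). They look parallel; now the edges more precisely.

```bash
cat >> h.py <<'E'
def edges(im,x0,x1,y0,y1,axis,n=4):
    "strongest steps of the mean profile in a band; axis 0: along columns, 1: along rows"
    g=cv2.cvtColor(im,6)[y0:y1,x0:x1].astype(float);p=np.gradient(cv2.GaussianBlur(g.mean(axis)[None],(0,0),1)[0])
    a=abs(p);k=[i for i in range(1,len(p)-1) if a[i]>=a[i-1] and a[i]>a[i+1]];k=sorted(k,key=lambda i:-a[i])[:n]
    f=lambda i:i+.5*(a[i-1]-a[i+1])/(a[i-1]-2*a[i]+a[i+1])
    return sorted((round(float(f(i)+(x0 if axis==0 else y0)),1),round(float(p[i]),1)) for i in k)
E
python3 - <<'E'
from h import *
im=cv2.imread('pics/w4.png')
for y in(112,135,170,190):print('pad row',y,edges(im,280,345,y-5,y+5,0,2),edges(im,340,360,y-5,y+5,0,2))
for x in(300,335):print('pad col',x,edges(im,x-5,x+5,95,210,1,3))
for y in(250,265,280):print('plate row',y,edges(im,265,295,y-5,y+5,0,2),edges(im,355,385,y-5,y+5,0,2))
for x in(285,300,345,360):print('plate col',x,edges(im,x-4,x+4,225,260,1,2),edges(im,x-4,x+4,355,395,1,2))
print('hole',edges(im,295,350,306,318,0,3),edges(im,318,326,285,340,1,3))
E
```

```text
pad row 112 [(286.8, -8.3), (318.6, 1.4)] [(346.0, 14.9), (349.2, 26.9)]
pad row 135 [(287.6, -8.5), (318.8, 1.2)] [(341.7, 0.6), (351.3, 37.3)]
pad row 170 [(288.8, -8.7), (319.2, 1.1)] [(349.2, 10.4), (357.4, 13.2)]
pad row 190 [(281.7, -0.8), (289.2, -8.0)] [(348.6, 10.5), (356.9, -0.8)]
pad col 300 [(98.8, 17.1), (103.3, -7.2), (197.9, 9.1)]
pad col 335 [(99.1, 15.2), (103.3, -7.8), (197.6, 9.0)]
plate row 250 [(266.1, -7.1), (271.9, -9.7)] [(371.5, 9.2), (376.6, -17.5)]
plate row 265 [(270.5, -23.0), (287.1, 1.0)] [(371.1, 9.2), (375.9, -18.0)]
plate row 280 [(266.0, 2.1), (272.8, -8.7)] [(370.3, 8.6), (375.2, -18.3)]
plate col 285 [(241.0, -11.5), (248.7, 2.2)] [(375.6, 34.6), (379.9, -31.7)]
plate col 300 [(241.0, -11.5), (248.6, 2.0)] [(378.5, 1.4), (385.6, 3.8)]
plate col 345 [(241.1, -11.7), (248.5, 2.2)] [(375.1, 2.1), (379.7, -10.0)]
plate col 360 [(241.0, -11.8), (248.1, 2.7)] [(376.1, 2.0), (379.6, -14.0)]
hole [(301.0, -1.7), (305.9, 7.2), (337.7, -6.9)] [(297.9, 9.2), (314.7, -9.9), (320.7, -2.6)]
```

```bash
python3 - <<'E'
from h import *
s,T=tool();P=pose('wrist',s)
t=lambda uv,z:((ray(P,uv,z)-s['tcp_pos'])@T*1000).round(1)
print('pad L',t([(287,112),(289.2,190)],.02),'R',t([(349.5,112),(348.6,190)],.02))
print('pad far',t([(300,103.3),(335,103.3)],.02),'near',t([(300,197.9),(335,197.6)],.02))
zt=s['tcp_pos'][2]
for d in(.012,.014,.016):
  print(d,'plate R',t([(371.4,258),(370.3,280)],zt-d),'far top',t([(285,248.6),(345,248.5)],zt-d)[:,0],'far bot',t([(285,241),(360,241)],zt-d-.01)[:,0],'hole',t([(305.9,312),(337.7,312),(322,297.9)],zt-d))
print('pintop',t((319,155),.052))
E
```

```text
pad L [[ 86.7 -20.5 119.2]
 [ 37.4 -20.5 119.2]] R [[ 86.6  18.9 119.2]
 [ 37.3  19.4 119.3]]
pad far [[ 91.8 -12.2 119.2]
 [ 91.7   9.7 119.2]] near [[ 32.  -13.4 119.2]
 [ 32.2  10.3 119.3]]
0.012 plate R [[28.  21.  12. ]
 [18.6 20.9 12. ]] far top [31.9 31.9] far bot [31.9 31.9] hole [[ 4.2 -5.2 12. ]
 [ 4.2  8.  12. ]
 [10.6  1.5 12. ]]
0.014 plate R [[27.2 21.3 14. ]
 [17.7 21.2 14. ]] far top [31.2 31.3] far bot [31.3 31.2] hole [[ 3.1 -5.3 14. ]
 [ 3.1  8.1 14. ]
 [ 9.6  1.5 14. ]]
0.016 plate R [[26.5 21.5 16. ]
 [16.8 21.5 16. ]] far top [30.6 30.6] far bot [30.7 30.6] hole [[ 2.  -5.4 16. ]
 [ 2.   8.2 16. ]
 [ 8.7  1.5 16. ]]
pintop [[62.4 -0.2 87.2]]
```

Call:
carry_out:
  offset:
    - [0.03,-0.0025,0]
    - [0.0605,-0.0025,0.02]
    - [0.0605,-0.0025,0.057]
    - [0.0605,-0.0025,0.057]
    - [0.0605,-0.0025,0.057]
    - [0.0605,-0.0025,0.057]
  spin: [0,0,0,0,0,0]

```text
time_s: 5.72
tcp_pos: [0.5997, 0.1116, 0.0837]
orientation: [-3.134, 0.205, -0.003]
force: [-0.0, -0.0, -1.5]
gripper_width: 0.0386
grasp_force: 42.0
```

```bash
python3 - <<'E'
from h import *
s,im,P,m=look('w5');print(s['tcp_pos'],s['orientation'],abs(s['qvel']).max(),s['grasp_force'],s['gripper_width'])
goto(.5993,.110,.045,-.129)
cv2.imwrite('pics/w5c.png',cv2.resize(im[190:420,220:420],None,fx=2.6,fy=2.6,interpolation=cv2.INTER_CUBIC)*1)
E
```

```text
[0.59973516 0.11159361 0.08366729] [-3.13434556e+00  2.04689879e-01 -2.66783729e-03] 0.005500015169995592 41.962099336087704 0.038604833529258906
t 5.78 tcp [0.5997 0.1117 0.0836] psi -0.1302 tilt [0.0018 0.0005] -> offset [-0.0003  0.0018  0.0386] spin -0.0012
```

View pics/w5c.png

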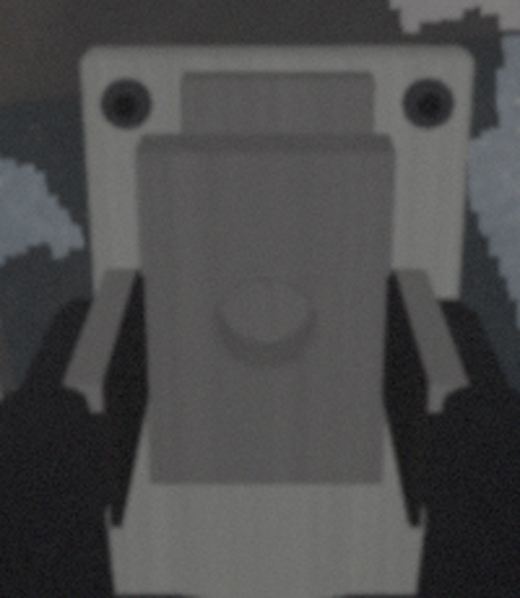

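The pad's far strip shows at crop columns 182–373, row 72, behind the held plate (columns 137–395, row 135). Converting these to tool coordinates.

```bash
python3 - <<'E'
from h import *
im=cv2.imread('pics/w5.png');s,T=tool();P=pose('wrist',s)
t=lambda uv,z:((ray(P,uv,z)-s['tcp_pos'])@T*1000).round(1)
a=edges(im,280,300,221,236,0,1),edges(im,352,375,221,236,0,1),edges(im,300,350,205,230,1,2)
b=edges(im,262,285,248,275,0,1),edges(im,358,380,248,275,0,1),edges(im,300,350,236,255,1,2);print(a,b)
L,Rr=a[0][0][0],a[1][0][0]
print('pad',t([(L,228),(Rr,228)],.02),'far',[(e,t((326,e[0]),.02)[0]) for e in a[2]])
zt=s['tcp_pos'][2]-.014
print('plate',t([(b[0][0][0],261),(b[1][0][0],261)],zt),'far top/bot',[(e,t((322,e[0]),zt)[0],t((322,e[0]),zt-.01)[0]) for e in b[2]])
E
```

```text
([(288.9, -7.0)], [(363.6, 7.9)], [(207.4, 11.0), (216.9, -9.1)]) ([(271.9, -7.0)], [(371.4, 7.8)], [(241.0, -2.8), (248.4, 2.1)])
pad [[ 26.1 -16.2  63.7]
 [ 26.1  23.7  63.7]] far [((207.4, 11.0), array([37.3,  3.6, 63.7])), ((216.9, -9.1), array([32.2,  3.6, 63.7]))]
plate [[ 26.  -18.6  14.1]
 [ 25.9  21.3  14. ]] far top/bot [((241.0, -2.8), array([34.4,  1.5, 14.1]), array([31.2,  1.5, 24.1])), ((248.4, 2.1), array([31.3,  1.5, 14.1]), array([27.9,  1.5, 24. ]))]
```

Call:
carry_out:
  offset:
    - [0.001,0.0022,0]
    - [0.001,0.0022,0.012]
    - [0.001,0.0022,0.024]
    - [0.001,0.0022,0.0315]
    - [0.001,0.0022,0.0315]
    - [0.001,0.0022,0.0315]
  spin: [0,0,0,0,0,0]

```text
time_s: 6.52
tcp_pos: [0.6, 0.1093, 0.0506]
orientation: [3.135, -0.204, -0.0]
force: [0.3, 0.1, -1.3]
gripper_width: 0.0387
grasp_force: 42.0
```

```bash
python3 - <<'E'
from h import *
s,im,P,m=look('w6');T=tool()[1];print(s['tcp_pos'],T[:2,2],abs(s['qvel']).max(),s['grasp_force'],s['force'])
t=lambda uv,z:((ray(P,uv,z)-s['tcp_pos'])@T*1000).round(1)
print(proj(P,s['tcp_pos']+T@np.array([[.031,-.02,.032],[.031,.02,.032],[.031,-.02,.024],[.031,0,.014]])))
for y in(228,236,244,252,262):print(y,edges(im,255,300,y-3,y+3,0,3),edges(im,350,395,y-3,y+3,0,3))
print(edges(im,300,350,190,260,1,6))
cv2.imwrite('pics/w6c.png',cv2.resize(im[190:420,220:420],None,fx=2.6,fy=2.6,interpolation=cv2.INTER_CUBIC))
E
```

```text
[0.60002648 0.10934444 0.05061441] [1.99190843e-04 6.60397090e-05] 0.007480736372599708 41.96653984487057 [ 0.30874522  0.14373723 -1.32407681]Traceback (most recent call last):
  File "<stdin>", line 4, in <module>
ValueError: matmul: Input operand 1 has a mismatch in its core dimension 0, with gufunc signature (n?,k),(k,m?)->(n?,m?) (size 4 is different from 3)
```

```bash
python3 - <<'E'
from h import *
s,T=tool();P=pose('wrist',s);im=cv2.imread('pics/w6.png')
for y in(228,236,244,252,262):print(y,edges(im,255,300,y-3,y+3,0,3),edges(im,350,395,y-3,y+3,0,3))
print(edges(im,300,350,190,260,1,6))
cv2.imwrite('pics/w6c.png',cv2.resize(im[190:420,220:420],None,fx=2.6,fy=2.6,interpolation=cv2.INTER_CUBIC))
E
```

```text
228 [(259.0, 0.6), (265.2, -0.6), (292.7, -0.7)] [(356.4, 0.7), (364.2, 0.8), (378.6, -0.7)]
236 [(258.7, 1.4), (265.1, -0.9), (278.6, -4.9)] [(365.7, 5.8), (375.9, 1.0), (385.5, -1.7)]
244 [(263.4, 12.0), (273.1, -6.9), (288.8, -0.3)] [(370.0, 8.5), (381.0, -13.3), (389.2, -0.8)]
252 [(257.9, 4.3), (264.6, 15.8), (271.7, -6.0)] [(372.1, 7.9), (379.9, -16.9), (386.6, -4.5)]
262 [(259.5, 4.1), (266.7, -0.7), (272.0, -6.4)] [(371.6, 7.8), (384.7, -4.1), (392.6, 1.6)]
[(222.3, 11.1), (227.5, 2.6), (234.8, -8.9), (239.2, 0.7), (241.6, -1.8), (248.5, 2.1)]
```

View pics/w6c.png

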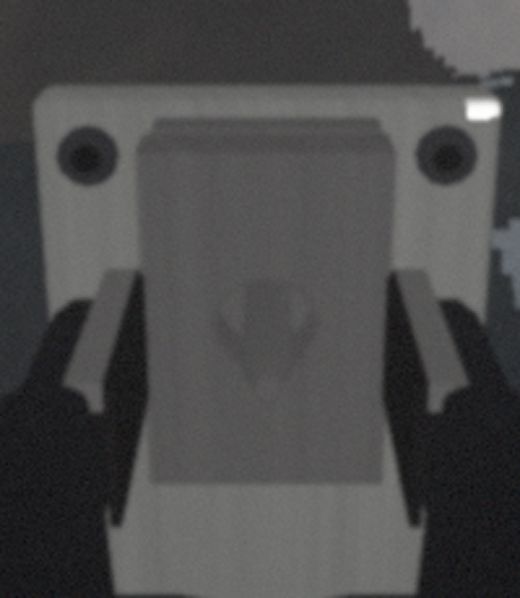

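The pin is inside the hole and centred. The pad's far edge (crop row ≈ 118, columns 152–382) is centred on the plate (137–395). Last correction in x:

```bash
python3 - <<'E'
from h import *
s,T=tool();P=pose('wrist',s)
t=lambda uv,z:((ray(P,uv,z)-s['tcp_pos'])@T*1000).round(2)[0]
z=s['tcp_pos'][2]
print(z,t((322.3,234.8),.02),t((278.6,236),.02),t((365.9,236),.02),'plate top',t((322,248.5),z-.014),'bot',t((322,241.6),z-.024),'y',t((272.4,248.5),z-.014),t((371.8,248.5),z-.014))
E
```

```text
0.050829475001466604 [31.98  1.63 30.84] [ 31.45 -17.67  30.84] [31.41 20.87 30.83] plate top [31.26  1.49 14.01] bot [30.99  1.49 24.01] y [ 31.28 -18.2   14.01] [31.24 21.25 14.  ]
```

Call:
carry_out:
  offset:
    - [0.0008,0.0002,0.003]
    - [0.0008,0.0002,0.0055]
    - [0.0008,0.0002,0.0068]
    - [0.0008,0.0002,0.0068]
  spin: [0,0,0,0]

```text
time_s: 7.08
tcp_pos: [0.6008, 0.109, 0.0443]
orientation: [3.135, -0.204, 0.0]
force: [-1.2, -0.8, 2.0]
gripper_width: 0.0386
grasp_force: 42.5
```

Call:
carry_out:
  offset:
    - [0,0,0]
    - [0,0,0]
    - [0,0,0]
    - [0,0,0]
  spin: [0,0,0,0]
  hand: 70

```text
time_s: 7.58
tcp_pos: [0.6008, 0.109, 0.0438]
orientation: [3.135, -0.204, -0.0]
force: [0.3, -0.3, -0.7]
gripper_width: 0.0623
grasp_force: 0.0
```

Call:
carry_out:
  offset:
    - [0,0,-0.05]
    - [0,0,-0.09]
    - [0,0,-0.09]
    - [0,0,-0.09]
  spin: [0,0,0,0]

```text
time_s: 8.07
tcp_pos: [0.6005, 0.1089, 0.1337]
orientation: [3.135, -0.205, -0.0]
force: [-0.2, -0.6, 0.2]
gripper_width: 0.0619
grasp_force: 0.0
```

```bash
python3 - <<'E'
from h import *
s,im,P,m=look('w7');T=tool()[1];print(s['tcp_pos'],T[:2,2],s['gripper_width'])
t=lambda uv,z:((ray(P,uv,z)-s['tcp_pos'])@T*1000).round(1)[0]
for y in(165,180,195,240,255):print(y,edges(im,220,310,y-3,y+3,0,4),edges(im,330,420,y-3,y+3,0,4))
for x in(300,340):print(x,edges(im,x-5,x+5,120,320,1,7))
c=np.linalg.norm
goto(.5842,-.0465,.14,.472)
E
```

```text
[0.60054009 0.10891672 0.13369084] [-0.00122076 -0.0003341 ] 0.06194830641977312
165 [(222.0, -7.6), (232.7, 0.9), (239.8, -1.0), (263.0, -0.8)] [(352.5, 12.3), (378.0, -1.2), (387.4, 1.3), (395.9, -1.0)]
180 [(222.8, -14.5), (256.6, -0.8), (266.9, -0.7), (291.5, 0.6)] [(359.5, 6.9), (367.3, -5.5), (390.4, 16.8), (396.1, -0.7)]
195 [(225.8, -13.3), (235.2, -0.7), (250.8, -0.7), (262.3, 5.5)] [(380.9, -7.5), (389.4, 13.0), (394.0, 1.2), (415.7, 0.8)]
240 [(222.8, -6.2), (254.7, -12.8), (262.4, 15.3), (291.2, -6.2)] [(352.0, 8.0), (361.9, -1.2), (380.5, -14.8), (390.1, 14.7)]
255 [(225.9, -6.8), (261.4, -2.2), (264.6, 4.3), (291.6, -6.3)] [(351.6, 8.1), (379.8, -16.2), (391.5, 12.5), (408.4, 3.0)]
300 [(144.2, 0.4), (178.2, 0.8), (193.9, 12.5), (200.4, -8.3), (204.6, 1.3), (218.6, 0.4), (289.7, 7.0)]
340 [(127.2, -0.7), (193.9, 12.5), (200.1, -8.9), (204.5, 1.4), (239.7, 0.4), (268.0, 0.5), (289.6, 6.4)]
t 8.12 tcp [0.6002 0.1089 0.1331] psi -0.1302 tilt [-0.0012 -0.0003] -> offset [ 0.0043  0.1561 -0.0068] spin -0.6022
```

Call:
carry_out:
  offset:
    - [0.001,0.05,0]
    - [0.002,0.1,0]
    - [0.004,0.157,0]
    - [0.004,0.157,0]
    - [0.004,0.157,0.05]
    - [0.004,0.157,0.09]
    - [0.004,0.157,0.109]
    - [0.004,0.157,0.109]
    - [0.004,0.157,0.109]
  spin: [-0.15,-0.3,-0.45,-0.598,-0.598,-0.598,-0.598,-0.598,-0.598]

```text
time_s: 9.25
tcp_pos: [0.5848, -0.047, 0.0257]
orientation: [3.056, 0.728, 0.001]
force: [0.4, 1.1, -0.4]
gripper_width: 0.0619
grasp_force: 0.0
```

Call:
carry_out:
  offset:
    - [0,0,0]
    - [0,0,0]
    - [0,0,0]
    - [0,0,0]
  spin: [0,0,0,0]
  hand: 200

```text
time_s: 9.75
tcp_pos: [0.5851, -0.0472, 0.0265]
orientation: [3.055, 0.728, 0.003]
force: [-0.7, 0.6, 6.0]
gripper_width: 0.0382
grasp_force: 39.5
```

```bash
python3 - <<'E'
from h import *
goto(.5395,.117,.15,-.131)
goto(.6010,.1088,.15,-.131)
E
```

```text
t 9.75 tcp [ 0.5851 -0.0472  0.0265] psi 0.4677 tilt [ 0.0023 -0.0002] -> offset [ 0.0336 -0.167  -0.1237] spin 0.5987
t 9.75 tcp [ 0.5851 -0.0472  0.0265] psi 0.4677 tilt [ 0.0023 -0.0002] -> offset [ 0.0848 -0.132  -0.1235] spin 0.5987
```

Call:
carry_out:
  offset:
    - [0,0,-0.05]
    - [0,0,-0.11]
    - [0.02,-0.04,-0.1235]
    - [0.045,-0.085,-0.1235]
    - [0.085,-0.132,-0.1235]
    - [0.085,-0.132,-0.1235]
    - [0.085,-0.132,-0.09]
    - [0.085,-0.132,-0.063]
    - [0.085,-0.132,-0.063]
    - [0.085,-0.132,-0.063]
  spin: [0,0,0.15,0.3,0.45,0.599,0.599,0.599,0.599,0.599]

```text
time_s: 11.0
tcp_pos: [0.6011, 0.109, 0.089]
orientation: [-3.134, 0.206, -0.002]
force: [0.4, 0.5, -1.3]
gripper_width: 0.0382
grasp_force: 41.5
```

```bash
python3 - <<'E'
from h import *
s,im,P,m=look('w8');T=tool()[1];z=s['tcp_pos'][2];print(s['grasp_force'],s['force'])
t=lambda uv,z:((ray(P,uv,z)-s['tcp_pos'])@T*1000).round(1)[0]
e=edges(im,300,350,195,265,1,7);print(e)
for x in(290,355):print(x,edges(im,x-8,x+8,195,265,1,7))
for a,_ in e:print(a,'base.012',t((322,a),.012)[0],'platetop.03',t((322,a),.03)[0],'held bot',t((322,a),z-.0265)[0],'held top',t((322,a),z-.0165)[0])
for y in(225,230,235,250,258,266):print(y,edges(im,255,310,y-2,y+3,0,3),edges(im,340,395,y-2,y+3,0,3))
goto(.6010,.1088,.0565,-.131)
E
```

```text
41.50712292641401 [ 0.38089425  0.54661701 -1.30241994]
[(197.6, 0.2), (208.1, 11.3), (217.2, -9.2), (222.1, 2.2), (227.1, -0.2), (243.7, -2.1), (251.1, 2.1)]
290 [(199.8, -0.3), (208.3, 10.9), (217.3, -7.5), (222.3, 1.7), (228.1, 0.3), (243.8, -3.3), (251.2, 2.2)]
355 [(208.1, 11.5), (217.3, -7.6), (222.1, 1.5), (227.4, 0.3), (243.3, -3.4), (250.8, 2.0), (255.9, -0.3)]
197.6 base.012 39.9 platetop.03 43.3 held bot 49.3 held top 51.2
208.1 base.012 34.0 platetop.03 37.9 held bot 44.9 held top 47.0
217.2 base.012 28.7 platetop.03 33.1 held bot 41.0 held top 43.4
222.1 base.012 25.9 platetop.03 30.5 held bot 38.8 held top 41.4
227.1 base.012 22.9 platetop.03 27.8 held bot 36.6 held top 39.4
243.7 base.012 13.0 platetop.03 18.8 held bot 29.2 held top 32.4
251.1 base.012 8.4 platetop.03 14.6 held bot 25.8 held top 29.3
225 [(257.3, -12.2), (273.3, 12.2), (283.3, -6.0)] [(360.3, 7.5), (369.8, -13.6), (386.6, 13.5)]
230 [(256.7, -12.2), (274.6, 15.5), (283.3, -6.0)] [(360.1, 7.2), (368.8, -17.2), (387.5, 16.4)]
235 [(257.5, -11.7), (273.1, 13.2), (283.5, -6.1)] [(360.0, 8.0), (370.2, -13.9), (386.1, 13.0)]
250 [(257.2, 0.8), (267.3, -0.8), (272.8, -7.8)] [(370.1, 8.2), (382.3, -0.6), (392.3, -10.4)]
258 [(257.9, 1.0), (272.5, -5.7), (298.9, -1.0)] [(370.5, 6.6), (381.6, -0.9), (392.2, -12.8)]
266 [(258.7, 1.2), (272.7, -6.3), (287.1, 1.1)] [(359.1, 0.8), (370.1, 7.1), (391.9, -14.3)]
t 11.05 tcp [0.6014 0.109  0.0893] psi -0.1314 tilt [0.0018 0.0005] -> offset [-0.0004  0.0003  0.0328] spin -0.0004
```

Call:
carry_out:
  offset:
    - [0.0015,0.0001,0]
    - [0.0015,0.0001,0.01]
    - [0.0015,0.0001,0.02]
    - [0.0015,0.0001,0.0265]
    - [0.0015,0.0001,0.0265]
    - [0.0015,0.0001,0.0265]
  spin: [0.005,0.005,0.005,0.005,0.005,0.005]

```text
time_s: 11.8
tcp_pos: [0.6022, 0.1087, 0.0613]
orientation: [3.134, -0.214, -0.0]
force: [0.8, -0.2, -1.7]
gripper_width: 0.0386
grasp_force: 41.5
```

```bash
python3 - <<'E'
from h import *
s,im,P,m=look('w9');T=tool()[1];z=s['tcp_pos'][2];print(s['tcp_pos'],s['grasp_force'],s['force'],T[:2,2])
t=lambda uv,z:((ray(P,uv,z)-s['tcp_pos'])@T*1000).round(1)[0]
e=edges(im,300,350,205,265,1,7);print(e)
for x in(290,355):print(x,edges(im,x-8,x+8,205,265,1,7))
for a,_ in e:print(a,'placed top.03',t((322,a),.03)[0],'held bot',t((322,a),z-.0265)[0],'held top',t((322,a),z-.0165)[0])
for y in(230,235,238,241,250,258,266):print(y,edges(im,255,310,y-1,y+2,0,3),edges(im,340,395,y-1,y+2,0,3))
cv2.imwrite('pics/w9c.png',cv2.resize(im[190:420,220:420],None,fx=2.6,fy=2.6,interpolation=cv2.INTER_CUBIC))
E
```

```text
[0.60220364 0.10870546 0.06134312] 41.50542978197336 [ 0.76463674 -0.18787925 -1.67046101] [1.65141641e-04 4.03041198e-05]
[(206.9, 0.1), (211.1, 0.1), (221.3, 10.8), (233.0, -9.6), (239.1, 2.1), (244.0, -1.9), (251.1, 2.3)]
290 [(221.6, 10.7), (233.3, -9.0), (239.2, 2.3), (243.9, -2.4), (251.2, 2.2), (256.1, -0.3), (259.4, 0.3)]
355 [(212.3, 0.2), (221.0, 11.2), (225.9, 2.8), (232.8, -9.8), (238.9, 2.0), (243.7, -2.0), (251.0, 2.4)]
206.9 placed top.03 44.4 held bot 45.4 held top 47.5
211.1 placed top.03 42.5 held bot 43.6 held top 45.9
221.3 placed top.03 38.0 held bot 39.2 held top 41.8
233.0 placed top.03 32.7 held bot 34.1 held top 36.9
239.1 placed top.03 29.8 held bot 31.3 held top 34.4
244.0 placed top.03 27.6 held bot 29.1 held top 32.3
251.1 placed top.03 24.2 held bot 25.9 held top 29.3
230 [(262.6, 0.9), (294.7, -1.3), (298.3, 1.2)] [(349.7, -1.3), (378.5, -1.3), (383.0, 1.2)]
235 [(261.6, 1.9), (277.8, -7.4), (302.5, -0.9)] [(364.5, 8.8), (380.7, -3.3), (388.6, 3.8)]
238 [(262.9, 11.2), (276.8, -8.4), (285.2, 0.9)] [(365.6, 9.0), (378.7, -11.0), (392.1, 8.3)]
241 [(265.3, 14.5), (276.0, -6.4), (304.8, 1.1)] [(366.1, 7.6), (376.4, -15.7), (392.9, 2.1)]
250 [(260.5, 4.4), (266.9, 16.5), (272.7, -8.5)] [(370.2, 9.6), (375.7, -16.9), (390.2, 4.6)]
258 [(262.1, 4.6), (272.3, -6.1), (294.0, -1.3)] [(370.5, 8.2), (383.2, -2.4), (388.1, 2.9)]
266 [(265.3, 1.0), (272.7, -6.3), (288.6, 0.8)] [(363.1, -0.8), (370.2, 8.2), (378.1, -0.9)]
```

View pics/w9c.png

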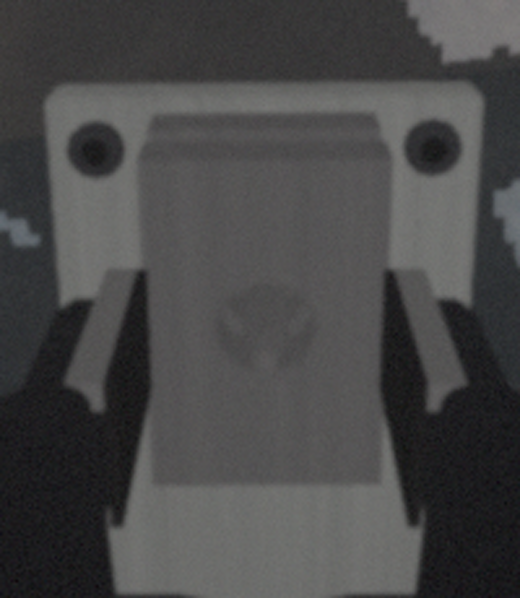

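Stack view: the lower plate's top edge (crop row ≈ 128) and the held plate (row ≈ 157) are centred on each other, and the pin is through the hole. Lowering with +0.6 mm in x.

Call:
carry_out:
  offset:
    - [0.0006,-0.0001,0.002]
    - [0.0006,-0.0001,0.004]
    - [0.0006,-0.0001,0.0048]
    - [0.0006,-0.0001,0.0048]
  spin: [0,0,0,0]

```text
time_s: 12.35
tcp_pos: [0.6027, 0.1087, 0.0566]
orientation: [3.134, -0.214, -0.0]
force: [-1.3, 1.1, -1.3]
gripper_width: 0.0381
grasp_force: 41.5
```

Call:
carry_out:
  offset:
    - [0,0,0]
    - [0,0,0]
    - [0,0,0]
    - [0,0,0]
  spin: [0,0,0,0]
  hand: 70

```text
time_s: 12.85
tcp_pos: [0.6028, 0.1087, 0.0567]
orientation: [-3.134, 0.214, -0.0]
force: [0.5, 0.0, -0.4]
gripper_width: 0.0623
grasp_force: 0.0
```

Call:
carry_out:
  offset:
    - [0,0,-0.05]
    - [-0.06,0,-0.09]
    - [-0.06,0,-0.09]
    - [-0.06,0,-0.09]
    - [-0.06,0,-0.09]
  spin: [0,0,0,0,0]

```text
time_s: 13.48
tcp_pos: [0.5441, 0.1167, 0.1459]
orientation: [3.134, -0.214, -0.0]
force: [-0.1, -0.5, 0.5]
gripper_width: 0.0622
grasp_force: 0.0
```

```bash
python3 - <<'E'
from h import *
s,im,P,m=look('w10');T=tool()[1]
print(s['tcp_pos'],s['gripper_width'])
t=lambda uv,z:((ray(P,uv,z)-s['tcp_pos'])@T*1000).round(1)[0]
print('expected corners',proj(P,s['tcp_pos']+(np.array([[.092,-.02,0],[.092,.02,0],[.032,.02,0],[.032,-.02,0]])@T.T)*[1,1,0]+[0,0,.04-s['tcp_pos'][2]]).round())
c=im[20:220,240:400];cv2.imwrite('pics/w10c.png',cv2.convertScaleAbs(cv2.resize(c,None,fx=3,fy=3,interpolation=cv2.INTER_CUBIC),alpha=1.5))
E
```

```text
[0.5441442  0.11670452 0.14594759] 0.06220836341396818
expected corners [[285. 101.]
 [353. 101.]
 [351. 202.]
 [288. 202.]]
```

View pics/w10c.png

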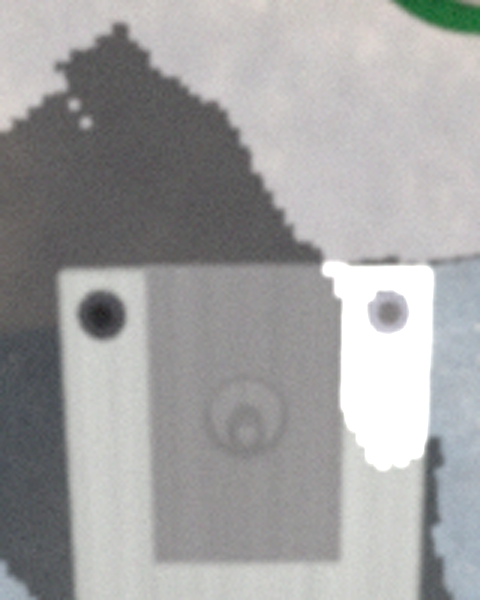

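The top plate covers crop columns 150–341 and rows 265–560 as one clean silhouette, with the hole at (246,415) and the pin tip inside it at (246,430). Checking fore-and-aft flushness in numbers.

```bash
python3 - <<'E'
from h import *
s,T=tool();P=pose('wrist',s);im=cv2.imread('pics/w10.png');i4=cv2.imread('pics/w4.png')
t=lambda uv,z:((ray(P,uv,z)-s['tcp_pos'])@T*1000).round(1)[0]
for x in(298,322,345):print(x,'far',edges(im,x-5,x+5,95,125,1,4),'near',edges(im,x-5,x+5,190,225,1,4))
for y in(120,150,190):print(y,edges(im,275,305,y-4,y+4,0,2),edges(im,340,365,y-4,y+4,0,2))
for a in(100,104,108,112):print(a,'base',t((322,a),.012),'z.04',t((322,a),.04))
for a in(204,207,210):print(a,'z.04',t((322,a),.04),'z.02',t((322,a),.02))
print('hole',t((322,158.3),.04),'pin',t((322,163.3),.052))
E
```

```text
298 far [(99.1, 0.2), (107.8, 10.2), (114.2, -0.3), (121.8, -0.3)] near [(191.7, 0.2), (202.5, -0.2), (207.2, 8.6), (214.5, -0.2)]
322 far [(95.9, 0.2), (97.9, -0.2), (100.0, 0.2), (107.6, 9.6)] near [(199.9, -0.3), (207.2, 9.0), (214.5, -0.3), (217.0, 0.2)]
345 far [(101.0, -10.3), (107.4, 13.1), (111.6, -7.2), (123.4, -0.5)] near [(193.8, -0.4), (200.8, -0.3), (206.9, 8.4), (222.3, -0.3)]
120 [(280.0, 12.8), (288.3, -8.5)] [(353.7, 32.8), (361.8, -21.2)]
150 [(279.3, 1.0), (289.0, -8.7)] [(346.6, 0.3), (353.3, 43.7)]
190 [(280.4, 0.9), (290.3, -8.2)] [(353.3, 10.1), (360.9, -1.2)]
100 base [ 94.7   1.6 133.7] z.04 [ 92.7   1.6 105.7]
104 base [ 92.2   1.6 133.7] z.04 [ 90.5   1.6 105.7]
108 base [ 89.7   1.6 133.7] z.04 [ 88.3   1.6 105.7]
112 base [ 87.2   1.6 133.7] z.04 [ 86.1   1.6 105.7]
204 z.04 [ 30.5   1.5 105.8] z.02 [ 26.5   1.5 125.8]
207 z.04 [ 28.6   1.5 105.8] z.02 [ 24.4   1.5 125.8]
210 z.04 [ 26.6   1.5 105.8] z.02 [ 22.2   1.5 125.8]
hole [ 59.2   1.5 105.8] pin [57.2  1.5 93.8]
```

```bash
python3 - <<'E'
from h import *
i=cams.camera_info('wrist');M=i['mount']
def f(row,z,tz):  # tool x (mm) of an image row on plane z, tool straight down at height tz
    d=M[:3,:3]@[0,(row-i['cy'])/i['fy'],1];p=M[:3,3];k=(tz-z-p[2])/d[2];return round((p[0]+k*d[0])*1000,2)
for n,tz,base,pad in(('w4',.1393,99.0,103.3),('w5',.0837,207.4,216.9),('w6',.0507,222.3,234.8)):
    print(n,'base far',f(base,.012,tz),'pad top',f(pad,.02,tz),'pad bottom?',f(pad,.012,tz))
for n,tz,b,lo,hi,zh in(('w7',.1335,193.9,200.3,204.5,.03),('w8',.0891,208.1,217.2,222.1,.03),('w9',.0613,221.3,233.0,239.1,.03)):
    print(n,'base far',f(b,.012,tz),'lo@.012',f(lo,.012,tz),'lo@.02',f(lo,.02,tz),'hi',f(hi,zh,tz))
E
```

```text
w4 base far 94.86 pad top 91.76 pad bottom? 92.27
w5 base far 35.58 pad top 32.18 pad bottom? 30.26
w6 base far 35.65 pad top 32.03 pad bottom? 29.68
w7 base far 34.32 lo@.012 29.92 lo@.02 31.46 hi 30.69
w8 base far 34.03 lo@.012 28.78 lo@.02 30.71 hi 30.53
w9 base far 33.44 lo@.012 27.49 lo@.02 29.8 hi 29.86
```

Call:
carry_out:
  offset:
    - [0.058,0,0]
    - [0.058,0,0]
    - [0.058,0,0]
    - [0.058,0,0]
  spin: [0,0,0,0]

```text
time_s: 14.02
tcp_pos: [0.5999, 0.109, 0.146]
orientation: [3.134, -0.213, -0.002]
force: [-0.0, -0.1, -0.4]
gripper_width: 0.0616
grasp_force: 0.0
```

```bash
python3 - <<'E'
from h import *
s,im,P,m=look('w11');T=tool()[1];tz=s['tcp_pos'][2];print(s['tcp_pos'],T[:2,2].round(4))
t=lambda uv,z:((ray(P,uv,z)-s['tcp_pos'])@T*1000).round(2)[0]
for x in(300,322,340):
    e=edges(im,x-6,x+6,170,225,1,5);print(x,'far',e,'near',edges(im,x-6,x+6,270,330,1,3))
    print([(a,t((x,a),.012)[0],t((x,a),.02)[0],t((x,a),.03)[0],t((x,a),.04)[0]) for a,v in e if abs(v)>.7])
for y in(225,250,275):print(y,edges(im,270,310,y-4,y+4,0,2),edges(im,335,372,y-4,y+4,0,2))
E
```

```text
[0.59985076 0.10903398 0.14603271] [-0.0012 -0.0002]
300 far [(175.0, 0.7), (179.9, -0.5), (190.2, 12.6), (196.2, -9.5), (201.3, 2.4)] near [(287.0, 6.5), (293.2, -0.2), (300.0, -0.3)]
[(190.2, np.float64(34.77), np.float64(36.08), np.float64(37.73), np.float64(39.37)), (196.2, np.float64(30.45), np.float64(31.9), np.float64(33.72), np.float64(35.53)), (201.3, np.float64(26.75), np.float64(28.32), np.float64(30.28), np.float64(32.24))]
322 far [(173.0, 0.5), (178.7, 0.4), (190.0, 13.4), (195.9, -9.9), (201.2, 2.6)] near [(280.9, 0.3), (287.0, 7.4), (316.5, -0.3)]
[(190.0, np.float64(34.89), np.float64(36.2), np.float64(37.84), np.float64(39.48)), (195.9, np.float64(30.65), np.float64(32.09), np.float64(33.9), np.float64(35.7)), (201.2, np.float64(26.8), np.float64(28.37), np.float64(30.32), np.float64(32.28))]
340 far [(175.4, -0.4), (182.2, 0.3), (189.8, 13.0), (195.9, -9.1), (201.4, 2.2)] near [(287.1, 6.9), (294.0, -0.4), (308.2, -0.3)]
[(189.8, np.float64(35.01), np.float64(36.32), np.float64(37.95), np.float64(39.59)), (195.9, np.float64(30.63), np.float64(32.07), np.float64(33.88), np.float64(35.69)), (201.4, np.float64(26.64), np.float64(28.21), np.float64(30.17), np.float64(32.13))]
225 [(290.9, -7.0), (301.1, 0.8)] [(352.1, 8.3), (359.8, -0.9)]
250 [(291.8, -6.9), (307.7, -1.1)] [(351.6, 8.6), (357.5, -1.1)]
275 [(279.0, -34.5), (292.6, -6.3)] [(351.0, 8.0), (357.3, -0.7)]
```

The stack is flush to within about 0.5 mm. Next is the lever, measured from stored top and wrist pictures.

```bash
python3 - <<'E'
from h import *
def meas(n,P,thr=130):
    m=cv2.threshold(cv2.cvtColor(cv2.imread(n),6),thr,255,0)[1]
    hub=eye=None
    for c in cv2.findContours(m,cv2.RETR_CCOMP,1)[0]:
        if not 40<cv2.contourArea(c)<2000:continue
        for nm,z,d,lim in(('bore',.036,22,(.434,-.214)),('eye',.022,13,(.572,-.155)),('hub rim',.036,45,(.434,-.214))):
            c0,ab,_=rect(P,c,z)
            if abs(ab[0]-d)<4.5 and abs(ab[1]-d)<4.5 and np.hypot(*(c0/1000-lim))<.03:print(n,nm,c0.round(1),np.round(ab,1))
meas('pics/top0.png',pose('top'))
for n,p,o in(('pics/w1.png',[.49925,-.00338,.22011],[3.14099,-.00417,-.00141]),('pics/w3.png',[.47798,-.03721,.12174],[-3.13603,-.1857,-.00487])):
    meas(n,pose('wrist',{'tcp_pos':np.array(p),'orientation':o}))
s,T=tool();goto(.48,-.185,.16,.41)
E
```

```text
pics/top0.png hub rim [ 434.  -209.2] [42.6 42.4]
pics/top0.png bore [ 433.6 -208.7] [23.1 21.3]
pics/top0.png eye [ 571.3 -149.5] [14.  13.7]
pics/w1.png hub rim [ 434.2 -212.1] [44.2 42.6]
pics/w1.png bore [ 434.2 -212.2] [22.2 21.3]
pics/w1.png eye [ 572.1 -153. ] [12.7 12.7]
pics/w3.png bore [ 434.5 -212.3] [22.5 21.8]
pics/w3.png eye [ 572.2 -153.3] [13.7 12.9]
t 14.07 tcp [0.5999 0.1091 0.1463] psi -0.1357 tilt [-0.0012 -0.0002] -> offset [-0.079   0.3077 -0.0135] spin -0.5457
```

Call:
carry_out:
  offset:
    - [-0.013,0.052,0]
    - [-0.026,0.104,0]
    - [-0.039,0.156,0]
    - [-0.052,0.208,0]
    - [-0.065,0.26,0]
    - [-0.078,0.313,0]
    - [-0.078,0.313,0.026]
    - [-0.078,0.313,0.026]
    - [-0.078,0.313,0.026]
    - [-0.078,0.313,0.026]
  spin: [-0.1,-0.2,-0.3,-0.4,-0.5,-0.541,-0.541,-0.541,-0.541,-0.541]

```text
time_s: 15.32
tcp_pos: [0.4818, -0.1895, 0.1214]
orientation: [3.076, 0.635, 0.002]
force: [-0.3, -0.2, 0.4]
gripper_width: 0.0619
grasp_force: 0.0
```

```bash
python3 - <<'E'
from h import *
s,im,P,m=look('w12');T=tool()[1];print(s['tcp_pos'],T[:2,2].round(4),s['qvel'].round(3).max())
g=cv2.cvtColor(im,6)
t=lambda uv,z:((ray(P,uv,z)-s['tcp_pos'])@T*1000).round(1)[0]
p=proj(P,[[.434,-.2108,.036],[.572,-.152,.022],[.48,-.191,.025]]);print(p.round())
for nm,z,d,q in(('bore',.036,22,p[0]),('eye',.022,13,p[1]),('rim',.036,45,p[0]),('eyerim',.022,31,p[1])):
  for th in(60,75,90,110,130):
    for c in cv2.findContours(cv2.threshold(g,th,255,0)[1],cv2.RETR_CCOMP,1)[0]:
        if cv2.contourArea(c)<60:continue
        w,ab,_=rect(P,c,z);(u,v),_,_=cv2.minAreaRect(c)
        if abs(ab[0]-d)<4 and abs(ab[1]-d)<4 and np.hypot(u-q[0],v-q[1])<25:print(nm,th,(round(u),round(v)),w.round(1),np.round(ab,1),'tool',t((u,v),z))
for y in(210,240,270,300):print(y,edges(im,280,365,y-3,y+3,0,4))
goto(.48,-.191,.025,.405)
E
```

```text
[ 0.48175789 -0.18953593  0.12136856] [ 0.001  -0.0002] 0.006
[[321. 334.]
 [322.  89.]
 [321. 256.]]
bore 130 (324, 334) [ 434.4 -212.6] [20.  19.8] tool [-52.5   2.4  85.3]
eye 90 (324, 92) [ 571.1 -153.7] [10.7 10.5] tool [96.1  2.3 99.4]
eye 110 (324, 90) [ 571.8 -153.4] [13.4 13.1] tool [97.2  2.3 99.5]
210 [(283.7, 0.7), (291.5, -0.9), (311.6, 8.5), (336.6, -6.9)]
240 [(311.8, 7.2), (334.8, -3.9), (339.1, 15.3), (356.4, 0.8)]
270 [(311.8, 6.5), (329.8, 14.8), (335.4, -15.3), (339.3, 11.9)]
300 [(295.1, 4.7), (304.9, 6.7), (309.0, -6.4), (353.8, 16.3)]
t 15.38 tcp [ 0.4817 -0.1896  0.1213] psi 0.4067 tilt [ 0.001  -0.0002] -> offset [-0.0022  0.0005  0.0963] spin 0.0017
```

Call:
carry_out:
  offset:
    - [-0.0023,0.0009,0.05]
    - [-0.0023,0.0009,0.08]
    - [-0.0023,0.0009,0.096]
    - [-0.0023,0.0009,0.096]
    - [-0.0023,0.0009,0.096]
  spin: [0.0,0.0,0.0,0.0,0.0]

```text
time_s: 16.0
tcp_pos: [0.4797, -0.1921, 0.0253]
orientation: [3.077, 0.632, 0.001]
force: [0.0, -0.5, 0.1]
gripper_width: 0.0619
grasp_force: 0.0
```

Call:
carry_out:
  offset:
    - [0,0,0]
    - [0,0,0]
    - [0,0,0]
    - [0,0,0]
    - [0,0,0]
    - [0,0,0]
  spin: [0,0,0,0,0,0]
  hand: 255
  squeeze: 90

```text
time_s: 16.75
tcp_pos: [0.4794, -0.1923, 0.0254]
orientation: [3.077, 0.632, 0.001]
force: [-1.4, 1.1, 9.0]
gripper_width: 0.0138
grasp_force: 88.3
```

```bash
python3 - <<'E'
from h import *
s,im,P,m=look('w13');T=tool()[1];print(s['tcp_pos'],T[:2,2].round(4),s['gripper_width'],s['grasp_force'],s['force'])
t=lambda uv,z:((ray(P,uv,z)-s['tcp_pos'])@T*1000).round(1)[0]
g=cv2.cvtColor(im,6)
for th in(60,75,90,110,130):
    for c in cv2.findContours(cv2.threshold(g,th,255,0)[1],cv2.RETR_CCOMP,1)[0]:
        if cv2.contourArea(c)<60:continue
        for nm,z,d in(('bore',.036,22),('eye',.022,13)):
            w,ab,_=rect(P,c,z);(u,v),_,_=cv2.minAreaRect(c)
            if abs(ab[0]-d)<4 and abs(ab[1]-d)<4 and abs(u-322)<30:print(nm,th,(round(u),round(v)),w.round(1),np.round(ab,1),'tool',t((u,v),z))
E
```

```text
[ 0.479376   -0.1923394   0.02540608] [ 0.0008 -0.0004] 0.013834520483127537 88.26796174049377 [-1.41458218  1.06187472  8.97502754]
eye 110 (321, 54) [ 570.1 -154.5] [9.4 9. ] tool [98.3  0.9  3.5]
eye 130 (319, 49) [ 570.9 -153.5] [13.  10.7] tool [99.5  0.3  3.5]
```

Call:
carry_out:
  offset:
    - [0,0,-0.01]
    - [0,0,-0.03]
    - [0,0,-0.06]
    - [0,0,-0.09]
    - [0,0,-0.11]
    - [0,0,-0.118]
    - [0,0,-0.118]
    - [0,0,-0.118]
  spin: [0,0,0,0,0,0,0,0]

```text
time_s: 17.8
tcp_pos: [0.4787, -0.1921, 0.1418]
orientation: [-3.077, -0.631, 0.002]
force: [-0.0, -0.2, -6.7]
gripper_width: 0.0142
grasp_force: 88.8
```

```bash
python3 - <<'E'
from h import *
s,im,P,m=look('w14');T=tool()[1];z=s['tcp_pos'][2];print(s['tcp_pos'],T[:2,2].round(4),s['gripper_width'],s['grasp_force'],s['force'],s['moment'])
t=lambda uv,z:((ray(P,uv,z)-s['tcp_pos'])@T*1000).round(1)[0]
g=cv2.cvtColor(im,6)
for th in(60,75,90,110,130,150):
    for c in cv2.findContours(cv2.threshold(g,th,255,0)[1],cv2.RETR_CCOMP,1)[0]:
        if cv2.contourArea(c)<60:continue
        for nm,h,d in(('bore',.036,22),('eye',.022,13),('eyerim',.022,31)):
            w,ab,_=rect(P,c,z-.0252+h);(u,v),_,_=cv2.minAreaRect(c)
            if abs(ab[0]-d)<4 and abs(ab[1]-d)<4 and abs(u-322)<30:print(nm,th,(round(u),round(v)),np.round(ab,1),'tool',t((u,v),z-.0252+h))
goto(.5026,.1219,.143,-.1315)
E
```

```text
[ 0.47872266 -0.19213263  0.14180746] [-0.0016  0.0005] 0.01421300924903556 88.77431273460388 [-0.04593956 -0.16837626 -6.69022042] [-0.0280021  -0.00112312  0.01298321]
eye 90 (322, 54) [9.5 9.1] tool [98.2  1.1  3.1]
eye 110 (320, 46) [13.2 12.7] tool [100.4   0.7   3.1]
t 17.85 tcp [ 0.4787 -0.1921  0.1418] psi 0.4049 tilt [-0.0016  0.0005] -> offset [ 0.1456 -0.2792 -0.0011] spin 0.5364
```

Call:
carry_out:
  offset:
    - [0.006,-0.012,-0.001]
    - [0.02,-0.038,-0.001]
    - [0.036,-0.07,-0.001]
    - [0.054,-0.104,-0.001]
    - [0.072,-0.14,-0.001]
    - [0.091,-0.175,-0.001]
    - [0.109,-0.209,-0.001]
    - [0.125,-0.241,-0.001]
    - [0.138,-0.265,-0.001]
    - [0.1456,-0.279,-0.001]
    - [0.1456,-0.279,-0.001]
    - [0.1456,-0.279,-0.001]
  spin: [0.02,0.07,0.13,0.2,0.27,0.34,0.4,0.46,0.51,0.536,0.536,0.536]

```text
time_s: 19.35
tcp_pos: [0.5028, 0.1207, 0.1431]
orientation: [3.134, -0.205, -0.002]
force: [0.2, -0.7, -6.1]
gripper_width: 0.0141
grasp_force: 88.7
```

```bash
python3 - <<'E'
from h import *
s,im,P,m=look('w15');T=tool()[1];z=s['tcp_pos'][2];print(s['gripper_width'],s['grasp_force'],s['force'],s['moment'],abs(s['qvel']).max())
goto(.5026,.1219,.143,-.1315)
g=cv2.cvtColor(im,6)
t=lambda uv,z:((ray(P,uv,z)-s['tcp_pos'])@T*1000).round(1)[0]
e=cv2.HoughCircles(cv2.medianBlur(g[0:140,240:400],3),cv2.HOUGH_GRADIENT,1,8,param1=60,param2=14,minRadius=8,maxRadius=45)
print(None if e is None else (e[0]+[240,0,0]).round(1)[:5])
# expected pixels of eye, pad corners, base far edge
o=s['tcp_pos']*[1,1,0];q=lambda x,y,h:o+(T@[x,y,0])*[1,1,0]+[0,0,h]
print('pred stack far edge, near edge, base far',proj(P,[q(.13,0,.04),q(.07,0,.04),q(.133,0,.012),q(.1,0,.052)]).round())
cv2.imwrite('pics/side1.png',cams.read_camera('side'));cv2.imwrite('pics/top1.png',cams.read_camera('top'))
for x in(298,345):print(x,edges(im,x-4,x+4,0,140,1,8))
for y in(20,60,90,110):print(y,edges(im,240,320,y-3,y+3,0,4),edges(im,320,410,y-3,y+3,0,4))
E
```

```text
0.014085453465354196 88.68343591690063 [ 0.22369276 -0.74961537 -6.06062013] [-0.01039659 -0.00015873  0.03044451] 0.01283075222530002
t 19.4 tcp [0.5028 0.1204 0.1432] psi -0.1317 tilt [-0.0011 -0.0009] -> offset [-0.0004 -0.0014  0.0002] spin -0.0002
[[321.5  43.5  21.3]
 [302.5  53.5  42.2]
 [329.5  30.5  25.6]
 [320.5  56.5  17.4]
 [306.5  60.5  30.9]]
pred stack far edge, near edge, base far [[319.  27.]
 [319. 140.]
 [319.  33.]
 [319.  83.]]
298 [(2.4, 1.8), (10.2, 2.9), (15.9, -9.0), (22.5, -18.8), (51.0, 1.1), (76.5, -1.5), (88.3, -1.8), (111.2, 1.8)]
345 [(1.8, 1.5), (10.7, 3.5), (39.5, -5.0), (46.2, -6.2), (59.2, -12.6), (76.5, -1.4), (88.0, -2.0), (110.6, 1.6)]
20 [(277.4, -10.1), (289.1, 2.8), (296.4, 28.9), (309.2, 7.5)] [(324.2, 3.0), (344.6, -1.6), (353.7, -2.7), (364.5, -14.3)]
60 [(241.7, -7.6), (253.7, 18.6), (261.6, -15.2), (272.7, 8.5)] [(352.2, 17.7), (368.4, -18.7), (376.9, 25.5), (385.2, -34.9)]
90 [(255.4, 19.7), (275.4, 1.0), (279.9, -1.0), (285.4, -12.6)] [(339.8, -0.8), (355.5, 44.7), (384.1, -35.6), (395.2, 1.1)]
110 [(256.3, 18.8), (285.5, -8.8), (295.2, -5.2), (300.4, 1.6)] [(339.5, -1.7), (342.7, -1.6), (352.1, 34.5), (383.1, -36.1)]
```

Call:
carry_out:
  offset:
    - [-0.0005,-0.0013,0]
    - [-0.0005,-0.0013,0]
    - [-0.0005,-0.0013,0]
    - [-0.0005,-0.0013,0]
  spin: [0,0,0,0]

```text
time_s: 20.0
tcp_pos: [0.5029, 0.1228, 0.1436]
orientation: [3.135, -0.206, -0.0]
force: [-0.5, 0.4, -6.8]
gripper_width: 0.0141
grasp_force: 88.7
```

```bash
python3 - <<'E'
from h import *
goto(.5026,.1219,.143,-.1315)
s,im,P,m=look('w16');T=tool()[1];z=s['tcp_pos'][2];g=cv2.cvtColor(im,6)
t=lambda uv,z:((ray(P,uv,z)-s['tcp_pos'])@T*1000).round(1)[0]
for y in(95,105,115,125,135):
    a=edges(im,240,275,y-3,y+3,0,1)[0][0];b=edges(im,372,400,y-3,y+3,0,1)[0][0];c=edges(im,278,300,y-3,y+3,0,1)[0][0]
    print(y,a,b,'base y',t((a,y),.012)[1],t((b,y),.012)[1],'stack left',c,t((c,y),.04)[1])
for y in(130,160,190,220):
    a=edges(im,296,316,y-3,y+3,0,1)[0][0];b=edges(im,326,350,y-3,y+3,0,1)[0][0];print(y,'lever arm',a,b,t((a,y),z)[1],t((b,y),z)[1])
for x in(272,282,292,300,345,352,362,375):print(x,'rows',[(a,v,t((x,a),.04)[0],t((x,a),.012)[0]) for a,v in edges(im,x-2,x+2,0,170,1,4)])
top=cams.read_camera('top');P=pose('top');cv2.imwrite('pics/top2.png',top)
print('top px expected bore,eye',proj(P,[[.4505,.1297,.154],[.5993,.1104,.14]]).round())
m=cv2.threshold(cv2.cvtColor(top,6),110,255,0)[1]
for c in cv2.findContours(m,cv2.RETR_CCOMP,1)[0]:
    x,y,w,h=cv2.boundingRect(c)
    if 225<x<310 and 170<y<340 and 8<w<50 and 8<h<50:print((x,y,w,h),cv2.contourArea(c),rect(P,c,.14))
E
```

```text
t 20.0 tcp [0.5029 0.1228 0.1436] psi -0.1313 tilt [-0. -0.] -> offset [-0.0001  0.001   0.0006] spin 0.0002
95 259.3 387.1 base y -39.4 44.2 stack left 286.8 -18.9
105 259.7 386.6 base y -39.5 44.2 stack left 289.9 -17.2
115 260.3 386.1 base y -39.4 44.2 stack left 289.6 -17.6
125 260.7 385.7 base y -39.5 44.2 stack left 289.8 -17.6
135 261.3 385.2 base y -39.4 44.2 stack left 290.0 -17.6
130 lever arm 297.6 345.8 -6.3 9.2
160 lever arm 298.1 345.2 -6.4 9.2
190 lever arm 298.6 344.6 -6.4 9.2
220 lever arm 299.1 344.2 -6.4 9.2
272 rows [(30.9, -10.1, np.float64(128.3), np.float64(134.7)), (38.3, 11.6, np.float64(124.6), np.float64(130.6)), (45.0, -13.4, np.float64(121.3), np.float64(126.9)), (63.9, 21.8, np.float64(111.7), np.float64(116.1))]
282 rows [(6.4, 1.3, np.float64(140.0), np.float64(148.0)), (11.1, -10.3, np.float64(137.8), np.float64(145.5)), (67.0, -1.1, np.float64(110.1), np.float64(114.3)), (78.6, 7.0, np.float64(104.1), np.float64(107.5))]
292 rows [(2.2, 8.9, np.float64(142.0), np.float64(150.2)), (17.0, -19.9, np.float64(135.0), np.float64(142.3)), (103.8, 2.9, np.fl
[... 928 characters left out ...]
 np.float64(57.2))]
375 rows [(37.8, 32.6, np.float64(124.8), np.float64(130.8)), (45.1, -38.1, np.float64(121.2), np.float64(126.7)), (58.0, 13.0, np.float64(114.6), np.float64(119.4)), (63.0, 37.1, np.float64(112.1), np.float64(116.5))]
top px expected bore,eye [[243. 300.]
 [257. 206.]]
(255, 277, 28, 46) 605.5 (array([452.2109375 ,  92.27060699]), (68.93724060058594, 41.88143539428711), np.float64(-0.007860586273477743))
(289, 260, 18, 18) 79.0 (array([499.10974121,  44.7533493 ]), (27.428415298461914, 24.11101722717285), np.float64(-1.3334785466590047))
(294, 204, 10, 12) 41.5 (array([593.89691162,  43.47574997]), (18.543161392211914, 10.748522758483887), np.float64(0.6962540390711713))
```

Call:
carry_out:
  offset:
    - [0,0.001,0]
    - [0,0.001,0]
    - [0,0.001,0]
    - [0,0.001,0]
    - [0,0.001,0]
    - [0,0.001,0]
  spin: [0,0,0,0,0,0]

```text
time_s: 20.85
tcp_pos: [0.5027, 0.1219, 0.1436]
orientation: [-3.135, 0.206, 0.0]
force: [0.1, -0.8, -6.1]
gripper_width: 0.0141
grasp_force: 88.7
```

```bash
python3 - <<'E'
from h import *
goto(.5026,.1219,.143,-.1315)
s,im,P,m=look('w17');T=tool()[1];z=s['tcp_pos'][2];print(abs(s['qvel']).max(),s['grasp_force'],s['force'],s['moment'])
t=lambda uv,z:((ray(P,uv,z)-s['tcp_pos'])@T*1000).round(1)[0]
y=125;a=edges(im,240,275,y-3,y+3,0,1)[0][0];b=edges(im,372,400,y-3,y+3,0,1)[0][0]
print('base y',(t((a,y),.012)[1]+t((b,y),.012)[1])/2)
a=edges(im,296,316,157,163,0,1)[0][0];b=edges(im,326,350,157,163,0,1)[0][0];print('arm y',(t((a,160),z)[1]+t((b,160),z)[1])/2)
print('near',[(x,[(e[0],t((x,e[0]),.04)[0]) for e in edges(im,x-2,x+2,125,155,1,1)]) for x in(292,352)])
i14=cv2.imread('pics/w14.png');i13=cv2.imread('pics/w13.png')
for n,i in(('w13',i13),('w14',i14),('w17',im)):print(n,'arm widths',[round(edges(i,326,350,q-3,q+3,0,1)[0][0]-edges(i,296,316,q-3,q+3,0,1)[0][0],1) for q in(120,160,200,240)])
E
```

```text
t 20.85 tcp [0.5027 0.1219 0.1436] psi -0.1312 tilt [-0.  0.] -> offset [-0.0001  0.      0.0006] spin 0.0003
0.0011926354986246295 88.68391156196594 [ 0.05674402 -0.75055717 -6.06891614] [ 0.03050173  0.03594958 -0.01583033]
base y 1.4500000000000028
arm y 1.3999999999999995
near [(292, [(140.7, np.float64(69.7))]), (352, [(139.2, np.float64(70.5))])]
w13 arm widths [47.2, 46.2, 44.8, 43.6]
w14 arm widths [47.6, 46.2, 44.8, 46.1]
w17 arm widths [48.4, 47.2, 45.6, 44.0]
```

```bash
python3 -c "
from station import order;print(order.close_job())"
```

```text
the job is handed in; nothing more can be done
None
```

I handed the job in at about 21 s: both plates are released and flush on the pad (about 0.5 mm by camera), and the lever is gripped at its balance point, still, with bore and eye over stud and pin to about 1 mm and its underside about 4 cm above the stud; I inferred level from the lift images and near-zero wrist moment, not from a direct check at the end.

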